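# Unload the ultrasonic cleaner and hold the instrument basket up level

### The job

Lift the lid off the little ultrasonic cleaner, set it down gently, right way up, in the middle of the flat mat and let go. Then take the wire basket by its handle bar, lift it straight out of the tank without tipping it and finish while still holding it, steady and level, over the middle of the tank and about 5 cm clear of the cleaner's top, with both instruments in it. The program ends while holding: do not put it down; leave the jar, cup and bur box alone.

Things in the scene. Friction and masses are not known exactly. Their poses are not given: they have to be found in the camera images.
- cleaner: White bench-top ultrasonic cleaner with an empty open-topped steel tank, fixed to the worktop, standing on either side (left or right) of the work area, turned up to 0.35 rad. Housing 190 (x) x 250 (y) mm, 130 high (its flat top). Origin on the worktop under the centre of the tank; z up, y along its long side, -x towards its control panel. The housing reaches from x = -100 to +90 and y = -125 to +125. Tank opening 116 (x) x 186 (y), tank floor 50 mm above the worktop.
- mat: Flat teal mat fixed to the worktop, 200 (x) x 240 (y) x 3 mm thick, on the side the cleaner is not. Origin under its centre; z up. Empty at the start.
- lid: Aluminium lid, a shallow box turned upside down, 140 (x) x 210 (y) mm, 50 high to its roof, walls 4 mm, hollow inside, about 0.2 to 0.4 kg; at the start it lies on the cleaner's top and covers the tank (a few mm and a few degrees off). Origin at the centre of its open lower edge; z up through the roof, y along the long side.
- lid_bar (a point): Centre of the lid's black grip bar, 78 mm above the lid's lower edge: a bar along the lid's y, 12 mm thick (x), 14 mm high, 90 long, with 21 mm of air between it and the roof; legs at its ends leave 74 mm free.
- basket: Wire instrument basket, steel, 100 (x) x 170 (y) mm, sides 50 high and 3 thick, about 0.2 to 0.4 kg, standing loose on the tank floor with about 8 mm of play all round, under the lid. Origin at the centre of its underside; z up, y along its long side. A rigid bail rises from its ends and carries a flat handle bar that stands up out of the tank, to 119 mm above the basket's underside: the lid must be lifted at least 45 mm to pass over it.
- basket_bar (a point): Centre of the basket's handle bar, 112 mm above the basket's underside: a bar along the basket's y, 10 mm thick (x), 14 mm high, about 150 mm free between its legs, with nothing under it but the instruments on the basket's floor.
- forceps: Steel extraction forceps, closed, 140 mm long (y), 27 wide, 9 high, about 0.06 to 0.14 kg, lying loose on the basket's floor on its +x side, so the load is a little off-centre. Origin at the underside, near the middle.
- mirror: Mouth mirror, 127 mm long (y), steel handle 6 mm and a round head 22 mm across, 20 g, lying loose on the basket's floor on its -x side. Origin at the underside, near the middle.
- jar: Bystander: amber glass jar with a white cap, 54 mm across, 75 high, beyond the work. Origin at the centre of its underside.
- cup: Bystander: white plastic cup, 68 mm across the rim, 85 high, at the left. Origin at the centre of its underside.
- burbox: Bystander: grey divided bur box, 70 x 110 x 35 mm, at the right. Origin at the centre of its underside.

How it is judged:
By the outcome, as a careful person would: the job done as asked, in the order asked, and still so for the second after the job is handed in, while the arm keeps its last pose, push and grip.
It also fails if it takes over 62 s, if anything falls off the work surface, if the arm or the gripper's body presses on something with over 40 N, if the wrist force passes 120 N, or if a joint passes its speed limit or range.

### The arm

A 6-joint arm with a two-finger parallel gripper is mounted at the origin on the work surface. World frame = base frame: x ahead of the robot, y to its left, z up, the work surface at z = 0. Lengths are in m, angles in rad, forces in N, time in s.
With the tool pointing down it reaches from about 0.3 to 0.775 m from the base axis. Payload 14.6 kg.
Tool frame: the origin (TCP) lies at the very end of the fingers, on their centre line; the grasp point (between the pads) lies 19 mm behind it; x points along the fingers, z is the direction in which the jaws open and shut, and the axes are right-handed (so a half turn about x gives the same grasp; the last joint's range is limited). The gripper opens to 85 mm and grips with 20 to 120 N. Pads are 22 mm wide; open, the fingers measure 114 mm over their backs; the gripper's body (76 mm by 85 mm) begins 54 mm behind the grasp point. The pads swing forward as they close: fully open they stand 13 mm farther back than shut.
Start: joints at [-1.323, 0.3, 1.521, -0, 1.321, -0.067], TCP at [0.17, -0.523, 0.231] pointing down, gripper open.
Joint ranges: [-3.03, 3.03], [-0.79, 2.21], [0.23, 2.52], [-1.04, 4.18], [0, 3.07], [-2.55, 2.55]. Speed limits (rad/s): [2.22, 2.22, 2.57, 3.14, 3.14, 3.14].

### API

Orientations are given as a rotation vector (axis times angle).
In Python, from bench import bot gives the robot as it stands. The module is installed in compiled form; this text tells all that it offers.
- The arm moves only by the tool drive_tool, never from a script. Its argument "commands" is text: rows parted by semicolons, each of 7 numbers parted by spaces: the shift along the world's x, y, z normalised to -1 to 1, where 1 is 1 m, then the turn, a rotation vector about the world's x, y, z normalised to -1 to 1, where 1 is 8 degrees, then the finger opening in mm, from 0 to 85.4. A call has 1 to 12 rows; each row shifts and turns the commanded pose from where the row before left it; what a row does not reach is not made up. A row lasts 1/8 s, in which the tool goes at most 62.5 mm and 10.7 degrees, less where a joint would pass 70% of its speed; a pose out of reach is approached as far as the arm can. A call with a number of a shift or a turn outside -1 to 1 is refused whole. A call with a gripper value outside its range is refused whole. The fingers move at their own pace and stop on an object; "force" is the grip in N (left out, the last holds). Time passes only in rows, so rows that do not move let the fingers close. It gives the time, the measured TCP pose, the force and the opening at its end, in the units of the state.
- bot.sense(): the state, without advancing time (a new reading comes with each control period).
- bot.camera(name): name is "scene" or "top"; returns the picture (420x560x3 uint8, red, green, blue); there is no depth.
- bot.calibration(name): a dict with "camera_matrix" (3x3 intrinsics, pixels), "R" (3x3) and "t" (3): a world point X has camera coordinates R X + t. Camera axes: x right, y down, z forward; pixel columns grow to the right and rows downward; lengths in m; the calibration is good to about 2 mm. A picture is of the moment at which its call begins. calibration takes no time and is no camera call.
- bot.sign_off(): hands the job in, once; it reports no verdict.
The state is a dict: "time": time; "qpos": joint angles; "dq": joint speeds; "joint_efforts": joint torques, N m; "ee_pos": TCP position; "ee_rot": TCP orientation; "ft_force": force on the tool from outside, world axes, zero at the start; "ft_torque": the same for the moment, N m; "finger_gap": finger opening in m.
Only numpy, scipy, OpenCV 4.12 (cv2) and the standard library are available. Lean on these libraries where they do the work, as an engineer would, in place of code of your own. Each camera call takes 0.05 s, during which the arm holds its last target.

## Working session

There is one attempt and no reset: what is moved stays moved. The work goes in short steps, Python scripts to look and compute and a tool call to move; the robot and the scene stay as the last step left them, time stands still between calls to the robot, and variables do not carry over. Pictures are saved under pics/ and viewed, and the job is handed in when it is done.

Besides the shell and the picture viewer there is one more tool, called as name(argument=value, ...) on one line, values as JSON. drive_tool: Moves the arm, as the interface text tells. Scaled input: -1 to 1 covers 1 m each way for a shift and 8 degrees each way for a turn. Its arguments: {"type":"object","properties":{"commands":{"type":"string"},"force":{"type":"number"}},"required":["commands"]}

```bash
mkdir -p pics; ls; python3 - <<'E'
from bench import bot
import cv2,numpy as np
np.set_printoptions(precision=4,suppress=True)
s=bot.sense()
for k in s: print(k,s[k])
for n in("scene","top"):
    c=bot.calibration(n); print(n,c)
    im=bot.camera(n); cv2.imwrite(f"pics/{n}0.png",im[:,:,::-1])
E
```

```text
pics
time 0.0
qpos [-1.3226  0.3005  1.5216  0.0001  1.3207 -0.0666]
dq [ 0.0015 -0.0003  0.0004  0.0011  0.0003  0.0004]
joint_efforts [  0.0032 -54.3495 -36.18     0.0001   0.004   -0.    ]
ee_pos [ 0.1702 -0.5227  0.2307]
ee_rot [ 0.9751  1.3427 -0.9738]
ft_force [ 0.2449 -0.6641 -0.0535]
ft_torque [ 0.0094 -0.0041  0.0217]
finger_gap 0.08496787128747418
scene {'camera_matrix': array([[390.6532,   0.    , 281.7778],
       [  0.    , 390.6532, 213.0192],
       [  0.    ,   0.    ,   1.    ]]), 'R': array([[-0.3637,  0.9313, -0.0174],
       [ 0.5228,  0.1886, -0.8314],
       [-0.771 , -0.3115, -0.5555]]), 't': array([ 0.2369, -0.1703,  1.6601])}
top {'camera_matrix': array([[492.4403,   0.    , 270.5333],
       [  0.    , 492.4403, 207.75  ],
       [  0.    ,   0.    ,   1.    ]]), 'R': array([[-0.0137, -0.9999, -0.0038],
       [-0.9878,  0.0141, -0.1549],
       [ 0.1549,  0.0016, -0.9879]]), 't': array([0.0034, 0.581 , 1.6738])}
```

View pics/scene0.png

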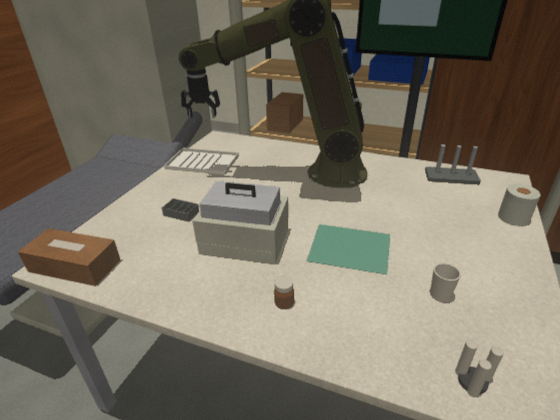

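View pics/top0.png

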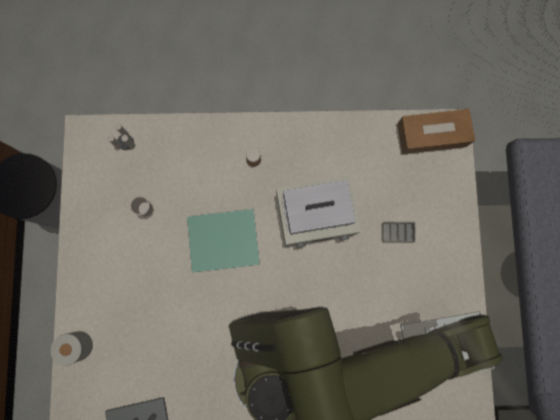

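The top view shows the cleaner at about (318,212) with its black lid bar at (320,205), and the teal mat at (223,240). Next I'll enlarge these and measure them.

```bash
python3 - <<'E'
import cv2,numpy as np
t=cv2.imread("pics/top0.png"); s=cv2.imread("pics/scene0.png")
a=cv2.resize(t[165:265,265:375],None,fx=5,fy=5,interpolation=cv2.INTER_CUBIC)
b=cv2.resize(s[170:270,180:300],None,fx=5,fy=5,interpolation=cv2.INTER_CUBIC)
cv2.imwrite("pics/top0z.png",a);cv2.imwrite("pics/scene0z.png",b)
E
cat > h.py <<'E'
import numpy as np,cv2
from bench import bot
np.set_printoptions(precision=4,suppress=True)
C={n:bot.calibration(n) for n in("scene","top")}
def ray(n,p):
    c=C[n];R=c["R"];d=R.T@np.linalg.solve(c["camera_matrix"],[p[0],p[1],1.]);return -R.T@c["t"],d/np.linalg.norm(d)
def plane(n,p,z):
    o,d=ray(n,p);return o+d*(z-o[2])/d[2]
def tri(ps,pt):
    A=np.zeros((3,3));b=np.zeros(3);L=[]
    for n,p in(("scene",ps),("top",pt)):
        o,d=ray(n,p);M=np.eye(3)-np.outer(d,d);A+=M;b+=M@o;L.append((o,M))
    X=np.linalg.solve(A,b);return X,[np.linalg.norm(M@(X-o)) for o,M in L]
def proj(n,X):
    c=C[n];x=c["camera_matrix"]@(c["R"]@np.asarray(X,float)+c["t"]);return x[:2]/x[2]
def grab(n,name):
    im=bot.camera(n)[:,:,::-1].copy();cv2.imwrite(f"pics/{name}.png",im);return im
E
```

```text
(no output)
```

View pics/top0z.png

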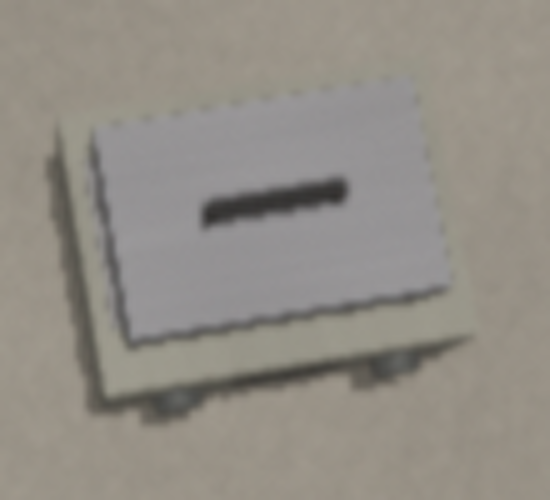

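View pics/scene0z.png

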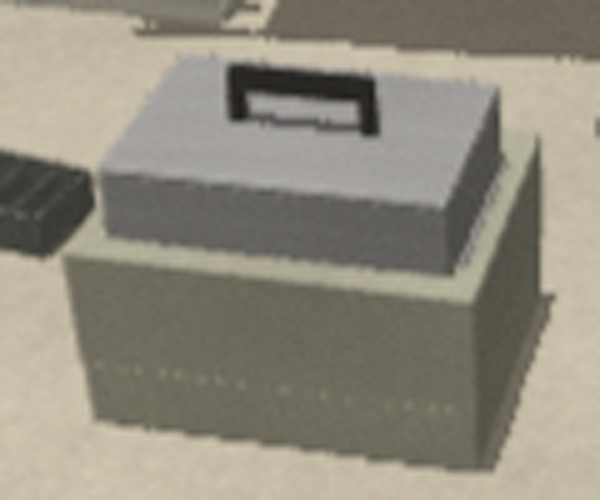

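```bash
python3 - <<'E'
from h import *
t=cv2.imread("pics/top0.png"); s=cv2.imread("pics/scene0.png")
for n in C: print(n,"cam at",-C[n]["R"].T@C[n]["t"])
def comp(m,box):
    mm=np.zeros_like(m);x0,y0,x1,y1=box;mm[y0:y1,x0:x1]=m[y0:y1,x0:x1]
    k,l,st,ce=cv2.connectedComponentsWithStats(mm);i=1+np.argmax(st[1:,4]);return (l==i).astype(np.uint8),st[i],ce[i]
gt=cv2.cvtColor(t,6);gs=cv2.cvtColor(s,6)
m,st,ce=comp((gt<105).astype(np.uint8),(295,190,345,220));print("top bar",st,ce)
c=max(cv2.findContours(m,0,1)[0],key=len);print(cv2.minAreaRect(c))
r=cv2.minAreaRect(c)
box=cv2.boxPoints(r)
for z in(.215,):
    print("bar ctr",plane("top",ce,z)); P=np.array([plane("top",q,z) for q in box]);print(P)
m2,st2,ce2=comp((gs<70).astype(np.uint8),(220,178,262,205));print("scene bar",st2,ce2)
ys,xs=np.nonzero(m2)
for x in sorted(set(xs)): print(x,ys[xs==x].min(),ys[xs==x].max(),end="; ")
print()
# mat
for n,im in(("top",t),("scene",s)):
    hsv=cv2.cvtColor(im,cv2.COLOR_BGR2HSV);m,st,ce=comp(cv2.inRange(hsv,(70,60,40),(95,255,255)),(150,150,420,300))
    M=max(cv2.findContours(m,0,1)[0],key=len);q=cv2.approxPolyDP(M,0.04*cv2.arcLength(M,1),True)[:,0]
    r=cv2.minAreaRect(M)
    print(n,"mat",ce,q.tolist());P=np.array([plane(n,p,.003) for p in q]);print(P,P.mean(0),[np.linalg.norm(P[i]-P[i-1]) for i in range(4)])
# lid roof corners, hand-read in zoom of top
q=np.array([(95,128),(415,78),(452,288),(130,345)])/5+[265-.4,165-.4]
P=np.array([plane("top",p,.18) for p in q]);print("lid roof",P,P.mean(0),[np.linalg.norm(P[i]-P[i-1]) for i in range(4)])
q=np.array([(180,58),(500,90),(445,208),(102,172)])/5+[180-.4,170-.4]
P2=np.array([plane("scene",p,.18) for p in q]);print("lid roof sc",P2,P2.mean(0))
E
```

```text
scene cam at [1.4551 0.3286 0.7847]
top cam at [ 0.3146 -0.0075  1.7436]
top bar [305 201  30   9 141] [319.234  205.0426]
((319.33782958984375, 205.0270233154297), (4.767570495605469, 29.591815948486328), 80.53767395019531)
bar ctr [ 0.5608 -0.1581  0.215 ]
[[ 0.5613 -0.1114  0.215 ]
 [ 0.5755 -0.2036  0.215 ]
 [ 0.5604 -0.2056  0.215 ]
 [ 0.5463 -0.1135  0.215 ]]
scene bar [226 183  30  14 176] [239.9943 187.5625]
226 183 193; 227 183 193; 228 183 193; 229 183 193; 230 183 187; 231 184 187; 232 184 187; 233 184 187; 234 184 188; 235 184 188; 236 184 188; 237 184 188; 238 184 188; 239 184 188; 240 185 188; 241 185 188; 242 185 188; 243 185 188; 244 185 189; 245 185 189; 246 185 189; 247 185 189; 248 185 189; 249 185 189; 250 185 189; 251 185 189; 252 186 195; 253 186 196; 254 186 196; 255 195 195; Traceback (most recent call last):
  File "<stdin>", line 20, in <module>
  File "<stdin>", line 6, in comp
    return _wrapfunc(a, 'argmax', axis=axis, out=out, **kwds)
    return bound(*args, **kwds)
ValueError: attempt to get argmax of an empty sequence
```

```bash
python3 - <<'E'
from h import *
t=cv2.imread("pics/top0.png"); s=cv2.imread("pics/scene0.png")
def comp(m,box):
    mm=np.zeros_like(m);x0,y0,x1,y1=box;mm[y0:y1,x0:x1]=m[y0:y1,x0:x1]
    k,l,st,ce=cv2.connectedComponentsWithStats(mm);i=1+np.argmax(st[1:,4]);return (l==i).astype(np.uint8),st[i],ce[i]
print(cv2.cvtColor(t,40)[240,223],cv2.cvtColor(s,40)[248,350])
for n,im in(("top",t),("scene",s)):
    hsv=cv2.cvtColor(im,40);m,st,ce=comp(cv2.inRange(hsv,(55,50,30),(98,255,255)),(150,150,420,300))
    M=max(cv2.findContours(m,0,1)[0],key=len);q=cv2.approxPolyDP(M,0.04*cv2.arcLength(M,1),True)[:,0]
    print(n,"mat",ce,q.tolist());P=np.array([plane(n,p,.003) for p in q]);print(P,P.mean(0),[np.linalg.norm(P[i]-P[i-1]) for i in range(4)])
    if n=="top":
        r=cv2.boxPoints(cv2.minAreaRect(M));P=np.array([plane(n,p,.003) for p in r]);print("rect",P.mean(0),cv2.minAreaRect(M));e=P[1]-P[0];f=P[2]-P[1];print(np.degrees(np.arctan2(e[1],e[0])),np.degrees(np.arctan2(f[1],f[0])))
q=np.array([(95,128),(415,78),(452,288),(130,345)])/5+[265-.4,165-.4]
P=np.array([plane("top",p,.18) for p in q]);print("lid roof",P,P.mean(0),[np.linalg.norm(P[i]-P[i-1]) for i in range(4)])
for i in range(4):
    d=P[i]-P[i-1];print(np.degrees(np.arctan2(d[1],d[0])))
q2=np.array([(180,58),(500,90),(445,208),(102,172)])/5+[180-.4,170-.4]
P2=np.array([plane("scene",p,.18) for p in q2]);print("lid roof sc",P2,P2.mean(0))
for i,j in((0,3),(1,2),(2,1),(3,0)):  # match
    pass
D=np.linalg.norm(P[:,None]-P2[None],axis=2);mt=D.argmin(1)
for i in range(4): print("tri roof",tri(q2[mt[i]],q[i]))
# bar ends: top-edge ends in scene vs top-view ends at z .215 face
print("bar ends tri",tri((225.6,182.6),(334.5,201.5)),tri((254.5,185.6),(305,208)))
# housing top corners in top zoom
q=np.array([(60,125),(108,395),(472,335)])/5+[265-.4,165-.4]
H=np.array([plane("top",p,.13) for p in q]);print("housing",H,(H[0]+H[2])/2)
for d in(H[1]-H[0],H[2]-H[1]):print(np.linalg.norm(d),np.degrees(np.arctan2(d[1],d[0])))
E
```

```text
[ 77  55 135] [ 74  72 145]
top mat [222.4645 240.3962] [[252, 212], [188, 218], [193, 270], [257, 263]]
[[0.5732 0.0618 0.003 ]
 [0.5548 0.2904 0.003 ]
 [0.3703 0.2706 0.003 ]
 [0.3917 0.0457 0.003 ]] [0.4725 0.1671 0.003 ] [np.float64(0.18224982226598052), np.float64(0.22930831657228182), np.float64(0.18553540941591357), np.float64(0.22591254772962197)]
rect [0.474  0.1679 0.003 ] ((222.2764434814453, 240.34982299804688), (53.68855285644531, 65.8984603881836), 83.2901611328125)
-84.02501254308652 -173.81624883950553
scene mat [350.5719 248.5579] [[319, 225], [308, 260], [386, 273], [389, 235]]
[[0.3957 0.0375 0.003 ]
 [0.583  0.0592 0.003 ]
 [0.5597 0.2899 0.003 ]
 [0.3716 0.2703 0.003 ]] [0.4775 0.1642 0.003 ] [np.float64(0.23408126558084516), np.float64(0.18859550327820052), np.float64(0.23187185150062795), np.float64(0.18918498643241075)]
lid roof [[ 0.6167 -0.0479  0.18  ]
 [ 0.6467 -0.2558  0.18  ]
 [ 0.5092 -0.2743  0.18  ]
 [ 0.4755 -0.0677  0.18  ]] [ 0.562  -0.1614  0.18  ] [np.float64(0.142490676209798), np.float64(0.21009321297925265), np.float64(0.13864292182688207), np
[... 446 characters left out ...]
), np.float64(0.0006104714903150242)])
tri roof (array([ 0.5108, -0.2772,  0.1761]), [np.float64(0.0024398921246430263), np.float64(0.0024398921246429842)])
tri roof (array([ 0.4769, -0.0699,  0.1743]), [np.float64(0.0021122911235853725), np.float64(0.0021122911235854284)])
bar ends tri (array([ 0.5713, -0.2066,  0.2165]), [np.float64(0.00031066625784622747), np.float64(0.0003106662578461978)]) (array([ 0.5537, -0.1166,  0.2137]), [np.float64(0.0035864139029615854), np.float64(0.003586413902961577)])
housing [[ 0.6287 -0.0259  0.13  ]
 [ 0.448  -0.0545  0.13  ]
 [ 0.4841 -0.2947  0.13  ]] [ 0.5564 -0.1603  0.13  ]
0.18296413126176275 -170.98533906913596
0.24287328258220256 -81.43907745873769
```

Lid roof measures about 0.176 m high and the bar top about 0.215 m (expected 0.18 and 0.215). The lid sizes come out at 140 x 210, so the measurements agree. Now I'll work out the tool yaw.

```bash
cat >> h.py <<'E'
from scipy.spatial.transform import Rotation as Ro
def st():
    s=bot.sense();R=Ro.from_rotvec(s["ee_rot"]).as_matrix();j=R[:,2];
    print("t",round(s["time"],2),"tcp",s["ee_pos"],"down axis",R[:,0],"jaw yaw",np.degrees(np.arctan2(j[1],j[0])),"gap",round(s["finger_gap"],4),"F",s["ft_force"],"T",s["ft_torque"],"q",s["qpos"]);return s
E
python3 -c "
from h import *
st()"
```

```text
t 0.1 tcp [ 0.1702 -0.5228  0.2308] down axis [-0.0003  0.001  -1.    ] jaw yaw -71.96498175534302 gap 0.0853 F [-0.049  -0.6809  0.0829] T [-0.0052 -0.0056  0.0111] q [-1.3226  0.3004  1.5215  0.      1.3207 -0.0666]
```

drive_tool(commands="0.02 0.02 0.03 0 0 0.84 85; 0.033 0.031 0.03 0 0 0.84 85; 0.034 0.031 0 0 0 0.84 85; 0.034 0.031 0 0 0 0.84 85; 0.034 0.031 0 0 0 0.84 85; 0.034 0.031 0 0 0 0.84 85; 0.034 0.031 0 0 0 0.84 85; 0.034 0.031 0 0 0 0.84 85; 0.034 0.031 0 0 0 0.84 85; 0.034 0.031 0 0 0 0.84 85; 0.034 0.031 0 0 0 0.84 85; 0.034 0.031 0 0 0 0.8 85", force=40)

```text
time: 1.6
ee_pos: [0.5642, -0.1608, 0.291]
ee_rot: [-0.117, 1.568, 0.118]
ft_force: [0.0, -0.1, 0.1]
finger_gap: 0.0852
```

```bash
python3 -c "
from h import *
st()
s=grab('scene','s1');t=grab('top','t1')
cv2.imwrite('pics/s1z.png',cv2.resize(s[110:260,160:320],None,fx=4,fy=4,interpolation=2))
st()"
```

```text
t 1.6 tcp [ 0.5642 -0.1608  0.291 ] down axis [-0.0006  0.0002 -1.    ] jaw yaw 8.573904404056137 gap 0.0852 F [ 0.0053 -0.0632  0.1494] T [ 0.0064  0.0205 -0.018 ] q [-0.34    0.347   1.3215 -0.      1.4737 -0.4896]
t 1.7 tcp [ 0.5652 -0.1591  0.2902] down axis [-0.001  0.001 -1.   ] jaw yaw 8.729734028414557 gap 0.0849 F [ 0.5754 -0.5208  0.4117] T [-0.0295  0.0643 -0.0265] q [-0.337   0.349   1.3205  0.0006  1.4734 -0.4894]
```

View pics/s1z.png

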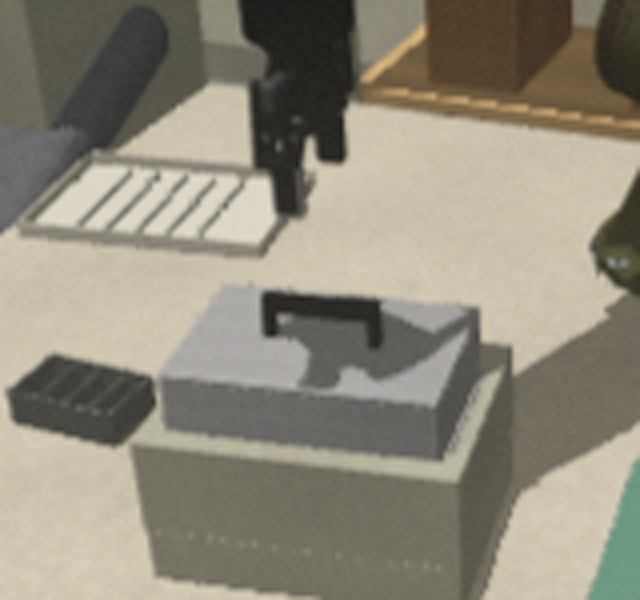

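The near fingertip shows at about (232,162) in the scene view and the far one at (242,150), straddling the bar below them. I'll check these against the predicted projections.

```bash
python3 -c "
from h import *
a=np.radians(8.6);j=np.array([np.cos(a),np.sin(a),0])
for s in (1,-1):
  for o in (.0425,.057): print(s,o,proj('scene',np.array([.5645,-.1605,.304])+s*o*j),proj('top',np.array([.5645,-.1605,.304])+s*o*j))
print(proj('scene',[.563,-.161,.215]),proj('scene',[.566,-.161,.215]))
"
```

```text
1 0.0425 [233.4579 163.8077] [320.2523 185.1254]
1 0.057 [231.7455 166.1762] [319.3848 180.4238]
-1 0.0425 [242.7878 150.9036] [325.3907 212.9759]
-1 0.057 [244.2682 148.8561] [326.2765 217.7769]
[240.7272 184.2959] [240.2757 184.7691]
```

View pics/t1.png

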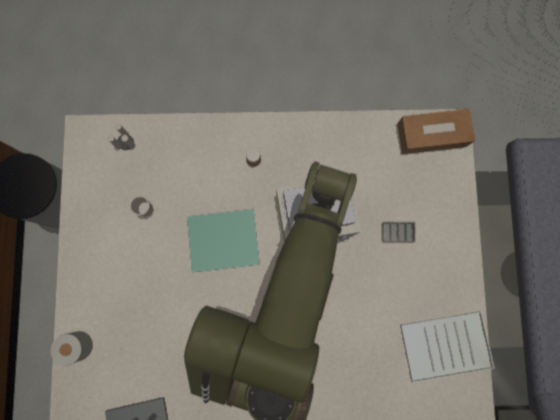

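Predicted and seen fingertips agree within about 2 px. Descending over the bar.

drive_tool(commands="-0.002 -0.0015 -0.03 0 0 0 85; 0 0 -0.03 0 0 0 85; 0 0 -0.025 0 0 0 85; 0 0 -0.01 0 0 0 85; 0 0 -0.005 0 0 0 85; 0 0 0 0 0 0 85", force=40)

```text
time: 2.45
ee_pos: [0.5614, -0.1636, 0.1918]
ee_rot: [-0.115, 1.567, 0.114]
ft_force: [0.2, -0.4, -0.2]
finger_gap: 0.0851
```

```bash
python3 -c "
from h import *
st()
s=grab('scene','s2')
cv2.imwrite('pics/s2z.png',cv2.resize(s[130:250,180:300],None,fx=5,fy=5,interpolation=2))"
```

```text
t 2.45 tcp [ 0.5614 -0.1636  0.1918] down axis [ 0.0006 -0.0003 -1.    ] jaw yaw 8.339488066029379 gap 0.0851 F [ 0.164  -0.3969 -0.2129] T [ 0.0029 -0.053   0.0388] q [-0.3463  0.4098  1.4667 -0.      1.2645 -0.4918]
```

View pics/s2z.png

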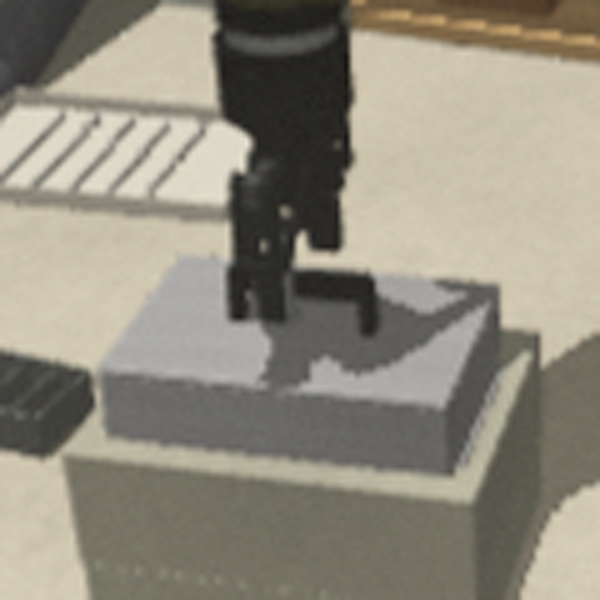

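drive_tool(commands="0.001 0.003 -0.003 0 0 0 85; 0 0 0 0 0 0 30; 0 0 0 0 0 0 0; 0 0 0 0 0 0 0; 0 0 0 0 0 0 0; 0 0 0 0 0 0 0; 0 0 0 0 0 0 0; 0 0 0 0 0 0 0", force=60)

```text
time: 3.5
ee_pos: [0.5624, -0.1605, 0.1885]
ee_rot: [-0.115, 1.567, 0.114]
ft_force: [-0.7, 0.8, 4.0]
finger_gap: 0.011
```

```bash
python3 -c "
from h import *
st()"
```

```text
t 3.5 tcp [ 0.5624 -0.1605  0.1885] down axis [ 0.0004 -0.0002 -1.    ] jaw yaw 8.35846325802177 gap 0.011 F [-0.6704  0.7515  4.0264] T [ 0.0362  0.1187 -0.1032] q [-0.3406  0.4131  1.47   -0.0001  1.2581 -0.4865]
```

Gripped (gap 11 mm on a 12 mm bar). Now lifting straight up.

drive_tool(commands="0 0 0.005 0 0 0 0; 0 0 0.01 0 0 0 0; 0 0 0.015 0 0 0 0; 0 0 0.02 0 0 0 0; 0 0 0.02 0 0 0 0; 0 0 0.02 0 0 0 0; 0 0 0.01 0 0 0 0; 0 0 0 0 0 0 0", force=60)

```text
time: 4.5
ee_pos: [0.5624, -0.1605, 0.2889]
ee_rot: [-0.115, 1.567, 0.114]
ft_force: [0.3, 0.2, -3.9]
finger_gap: 0.0105
```

```bash
python3 -c "
from h import *
st()
s=grab('scene','s3')
cv2.imwrite('pics/s3z.png',cv2.resize(s[100:270,170:330],None,fx=3.5,fy=3.5,interpolation=2))"
```

```text
t 4.5 tcp [ 0.5624 -0.1605  0.2889] down axis [ 0.001  -0.0004 -1.    ] jaw yaw 8.35692924556684 gap 0.0105 F [ 0.3336  0.1517 -3.8864] T [ 0.     -0.0084 -0.0275] q [-0.3406  0.3427  1.3318 -0.      1.466  -0.4865]
```

View pics/s3z.png

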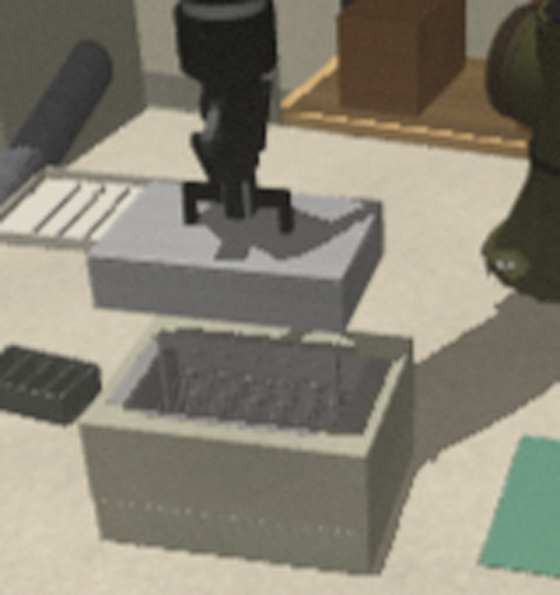

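drive_tool(commands="-0.008 0.015 0 0 0 -0.03 0; -0.008 0.025 0 0 0 -0.03 0; -0.008 0.035 0 0 0 -0.03 0; -0.008 0.035 0 0 0 -0.03 0; -0.008 0.035 0 0 0 -0.03 0; -0.008 0.035 0 0 0 -0.03 0; -0.008 0.035 0 0 0 -0.03 0; -0.008 0.035 0 0 0 -0.03 0; -0.008 0.035 0 0 0 -0.03 0; -0.008 0.025 0 0 0 -0.02 0; -0.008 0.017 0 0 0 0 0; 0 0 0 0 0 0 0", force=60)

```text
time: 6.05
ee_pos: [0.4735, 0.1673, 0.2881]
ee_rot: [-0.084, 1.569, 0.084]
ft_force: [0.9, -1.0, -3.6]
finger_gap: 0.0109
```

```bash
python3 -c "
from h import *
st()
s=grab('scene','s4');t=grab('top','t4')
cv2.imwrite('pics/s4z.png',np.hstack([cv2.resize(s[120:300,260:420],None,fx=2.5,fy=2.5,interpolation=2),cv2.resize(t[140:320,170:330],None,fx=2.5,fy=2.5,interpolation=2)]))"
```

```text
t 6.05 tcp [0.4735 0.1673 0.2881] down axis [-0.0003 -0.     -1.    ] jaw yaw 6.130458392335221 gap 0.0109 F [ 0.9406 -1.0178 -3.5951] T [-0.0121 -0.0197  0.0208] q [0.2668 0.153  1.5683 0.     1.4206 0.1598]
```

View pics/s4z.png

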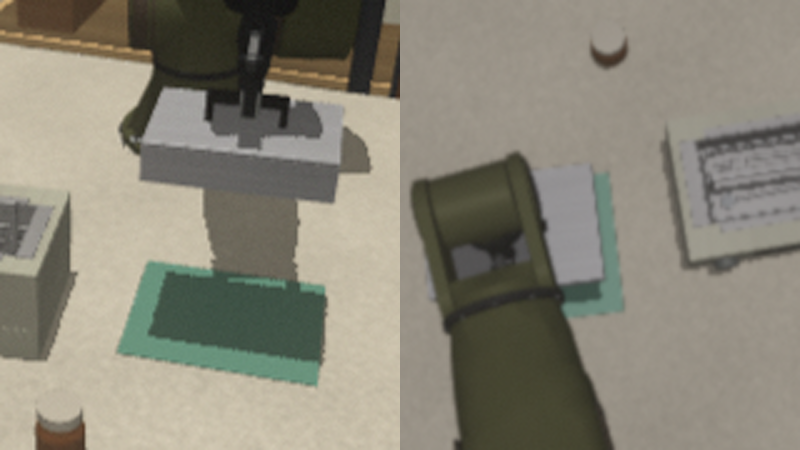

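drive_tool(commands="0 0 -0.015 0 0 0 0; 0 0 -0.03 0 0 0 0; 0 0 -0.035 0 0 0 0; 0 0 -0.035 0 0 0 0; 0 0 -0.035 0 0 0 0; 0 0 -0.03 0 0 0 0; 0 0 -0.02 0 0 0 0; 0 0 -0.01 0 0 0 0; 0 0 -0.005 0 0 0 0; 0 0 0 0 0 0 0", force=60)

```text
time: 7.4
ee_pos: [0.4744, 0.1664, 0.0734]
ee_rot: [-0.083, 1.569, 0.083]
ft_force: [0.3, -0.6, -3.6]
finger_gap: 0.011
```

```bash
python3 -c "
from h import *
st()
s=grab('scene','s5');t=grab('top','t5')
cv2.imwrite('pics/s5z.png',np.hstack([cv2.resize(s[120:300,260:420],None,fx=2.5,fy=2.5,interpolation=2),cv2.resize(t[140:320,170:330],None,fx=2.5,fy=2.5,interpolation=2)]))"
```

```text
t 7.4 tcp [0.4744 0.1664 0.0734] down axis [ 0.0003  0.0001 -1.    ] jaw yaw 6.024276997210498 gap 0.011 F [ 0.2615 -0.6074 -3.6307] T [ 0.0172 -0.0699  0.0028] q [ 0.2645  0.3926  1.8029 -0.      0.9458  0.1594]
```

View pics/s5z.png

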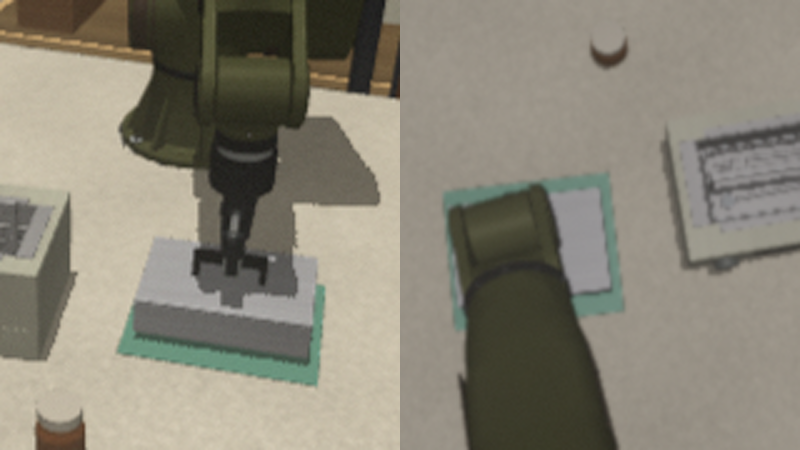

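The lid hovers about 12 mm over the mat, with an even teal border. Setting it down slowly.

drive_tool(commands="0 0 -0.003 0 0 0 0; 0 0 -0.003 0 0 0 0; 0 0 -0.002 0 0 0 0; 0 0 -0.001 0 0 0 0; 0 0 -0.001 0 0 0 0; 0 0 -0.001 0 0 0 0; 0 0 -0.001 0 0 0 0; 0 0 0 0 0 0 0", force=60)

```text
time: 8.5
ee_pos: [0.4743, 0.1666, 0.0615]
ee_rot: [-0.083, 1.569, 0.083]
ft_force: [-3.5, -0.1, 1.3]
finger_gap: 0.0111
```

```bash
python3 -c "
from h import *
st()"
```

```text
t 8.5 tcp [0.4743 0.1666 0.0615] down axis [ 0.0001  0.     -1.    ] jaw yaw 6.038022780375911 gap 0.0111 F [-3.4964 -0.0917  1.3324] T [-0.1234  0.336   0.0192] q [0.2648 0.4123 1.8089 0.     0.9202 0.1594]
```

drive_tool(commands="0 0 0 0 0 0 20; 0 0 0 0 0 0 40; 0 0 0 0 0 0 60; 0 0 0 0 0 0 60; 0 0 0 0 0 0 60; 0 0 0 0 0 0 60", force=60)

```text
time: 9.25
ee_pos: [0.4743, 0.1666, 0.0613]
ee_rot: [-0.083, 1.569, 0.083]
ft_force: [-0.2, -0.6, -0.2]
finger_gap: 0.0597
```

```bash
python3 -c "
from h import *
st()"
```

```text
t 9.25 tcp [0.4743 0.1666 0.0613] down axis [ 0.0001  0.     -1.    ] jaw yaw 6.037683514944308 gap 0.0597 F [-0.1807 -0.6284 -0.1599] T [-0.0058  0.0365  0.02  ] q [0.2648 0.4127 1.809  0.     0.9198 0.1594]
```

Released. Retreating straight up to a clear height, then measuring the basket.

drive_tool(commands="0 0 0.015 0 0 0 60; 0 0 0.03 0 0 0 60; 0 0 0.04 0 0 0 60; 0 0 0.045 0 0 0 60; 0 0 0.045 0 0 0 60; 0 0 0.045 0 0 0 60; 0 0 0.03 0 0 0 60; 0 0 0 0 0 0 60", force=60)

```text
time: 10.25
ee_pos: [0.4746, 0.1666, 0.3144]
ee_rot: [-0.082, 1.564, 0.083]
ft_force: [-0.0, 0.6, -0.7]
finger_gap: 0.0599
```

```bash
python3 -c "
from h import *
st()
s=grab('scene','s6');t=grab('top','t6')
cv2.imwrite('pics/s6a.png',np.hstack([cv2.resize(s[120:300,260:420],None,fx=2.5,fy=2.5,interpolation=2),cv2.resize(t[140:320,170:330],None,fx=2.5,fy=2.5,interpolation=2)]))
cv2.imwrite('pics/s6b.png',cv2.resize(s[175:275,180:300],None,fx=6,fy=6,interpolation=2))
cv2.imwrite('pics/s6c.png',cv2.resize(t[165:265,265:375],None,fx=6,fy=6,interpolation=2))"
```

```text
t 10.25 tcp [0.4746 0.1666 0.3144] down axis [ 0.0047  0.0013 -1.    ] jaw yaw 6.035719272269376 gap 0.0599 F [-0.0309  0.5733 -0.6823] T [ 0.0262 -0.0206 -0.0122] q [0.2648 0.1386 1.5248 0.     1.4732 0.1594]
```

View pics/s6a.png

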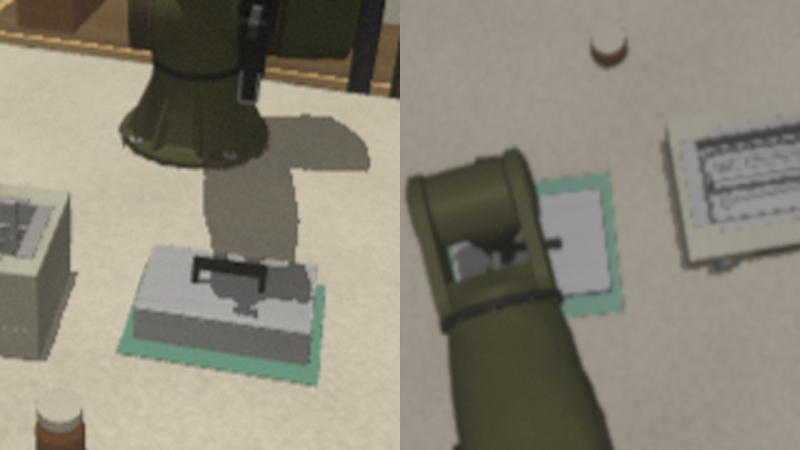

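View pics/s6b.png

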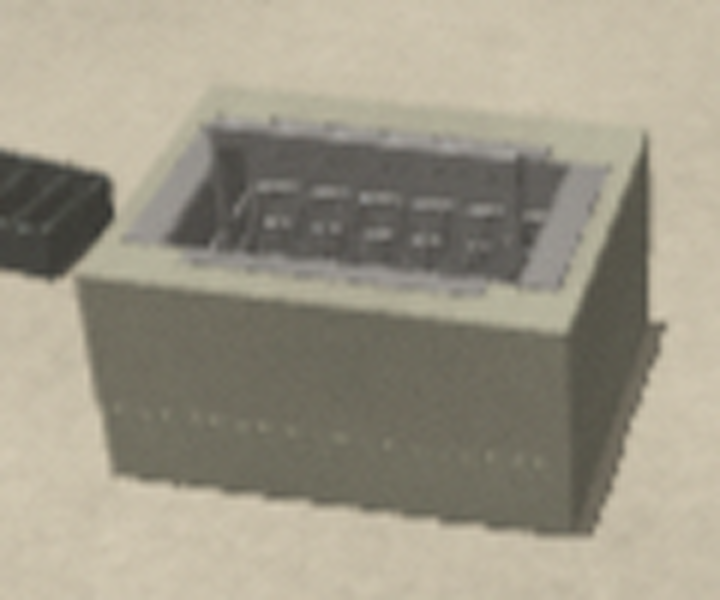

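View pics/s6c.png

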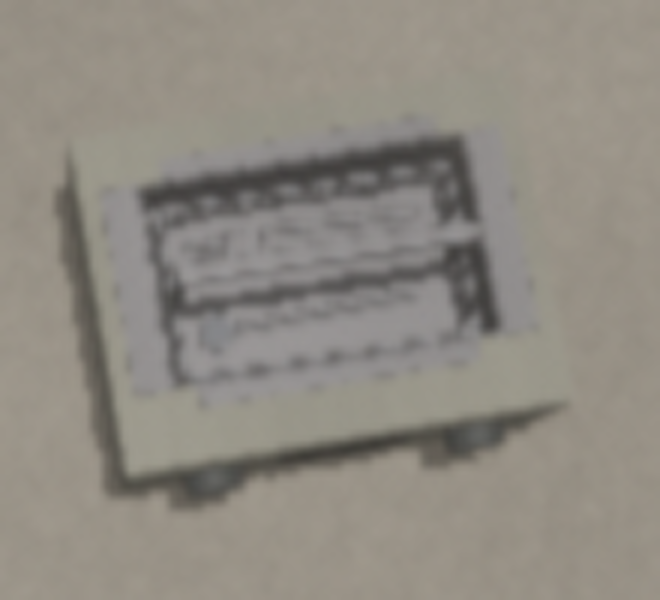

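The lid rests on the mat with an even border and its bar upright. The open tank shows the basket, the forceps (upper part in the top view) and the mirror (lower part). I'll predict where the handle bar should appear, to identify its pixels.

```bash
python3 -c "
from h import *
a=np.radians(8.5);ex=np.array([np.cos(a),np.sin(a),0]);ey=np.array([-np.sin(a),np.cos(a),0])
o=np.array([.5625,-.1605,0])
for n,off in(('scene',(180,175)),('top',(265,165))):
  for z in(.155,.169):
    for sx in(-.005,.005):
      for sy in(-.08,.08):
        p=proj(n,o+ex*sx+ey*sy+[0,0,z]);print(n,z,sx,sy,p,(p-off+.5)*6-.5)
"
python3 - <<'E'
import cv2
s=cv2.imread('pics/s6.png');t=cv2.imread('pics/t6.png')
def en(im):
    l=cv2.cvtColor(im,cv2.COLOR_BGR2GRAY);return cv2.createCLAHE(3,(2,2)).apply(l)
cv2.imwrite('pics/s6d.png',cv2.resize(en(s[185:235,185:295]),None,fx=7,fy=7,interpolation=0))
cv2.imwrite('pics/t6d.png',cv2.resize(en(t[180:235,275:365]),None,fx=8,fy=8,interpolation=0))
E
```

```text
scene 0.155 -0.005 -0.08 [218.2541 197.9064] [232.0244 139.9383]
scene 0.155 -0.005 0.08 [268.2689 203.302 ] [532.1133 172.3118]
scene 0.155 0.005 -0.08 [217.1048 199.5759] [225.129  149.9552]
scene 0.155 0.005 0.08 [267.4346 205.053 ] [527.1075 182.818 ]
scene 0.169 -0.005 -0.08 [217.7639 194.0264] [229.0833 116.6585]
scene 0.169 -0.005 0.08 [268.0978 199.3549] [531.0869 148.6296]
scene 0.169 0.005 -0.08 [216.6039 195.6805] [222.1231 126.583 ]
scene 0.169 0.005 0.08 [267.2568 201.0902] [526.0405 159.0414]
top 0.155 -0.005 -0.08 [342.6047 205.0394] [468.1283 242.7366]
top 0.155 -0.005 0.08 [294.3141 212.8845] [178.3845 289.8067]
top 0.155 0.005 -0.08 [342.0427 202.0603] [464.7561 224.8617]
top 0.155 0.005 0.08 [293.797  209.8915] [175.2819 271.849 ]
top 0.169 -0.005 -0.08 [343.2134 204.3463] [471.7803 238.5777]
top 0.169 -0.005 0.08 [294.5043 212.258 ] [179.526 286.048]
top 0.169 0.005 -0.08 [342.6459 201.342 ] [468.3753 220.5519]
top 0.169 0.005 0.08 [293.9826 209.2397] [176.3953 267.9379]
```

View pics/s6d.png

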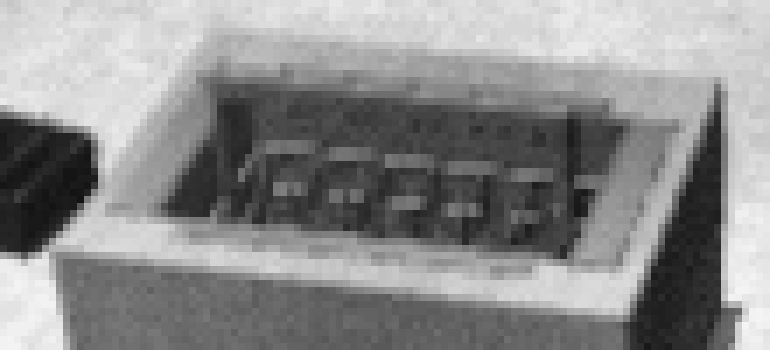

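View pics/t6d.png

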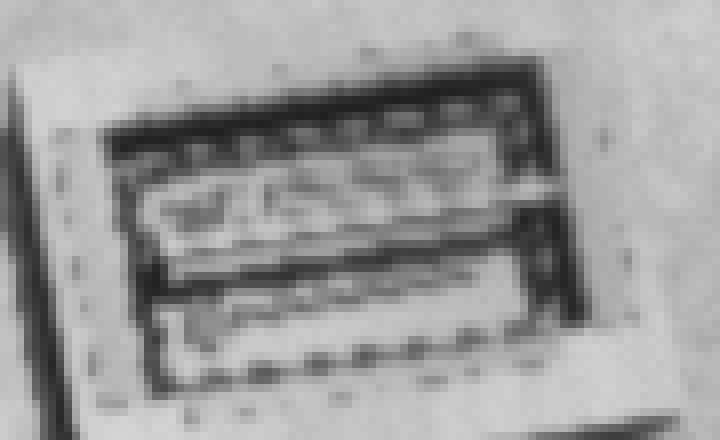

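```bash
python3 - <<'E'
import cv2,numpy as np
g=cv2.cvtColor(cv2.imread('pics/t6.png'),6);s=cv2.cvtColor(cv2.imread('pics/s6.png'),6)
print("top rows 190..228")
print("row",*range(192,226))
for c in(294,298,302,308,314,320,326,332,338,341,343,345,347): print(c,*g[192:226,c])
print("scene");print("row",*range(188,206))
for c in(216,218,220,224,230,236,242,248,254,260,265,267,269): print(c,*s[188:206,c])
E
```

```text
top rows 190..228
row 192 193 194 195 196 197 198 199 200 201 202 203 204 205 206 207 208 209 210 211 212 213 214 215 216 217 218 219 220 221 222 223 224 225
294 146 143 131 102 73 68 83 112 111 94 100 131 144 144 143 144 140 130 119 110 94 78 72 72 79 100 122 130 122 105 96 103 108 105
298 141 130 106 79 69 79 101 97 95 104 132 143 143 131 116 118 121 137 144 135 132 137 121 98 90 107 129 130 127 127 129 141 148 151
302 140 120 89 71 66 71 85 93 103 129 141 132 120 122 122 125 139 149 148 133 139 140 115 94 104 125 136 134 134 135 140 140 145 146
308 121 90 71 67 74 90 94 101 130 142 139 128 121 128 134 142 148 147 133 138 140 115 91 101 131 142 136 125 139 148 151 151 148 132
314 90 69 67 82 108 108 104 130 140 136 134 122 132 141 143 145 144 128 135 138 114 91 100 127 133 133 130 141 149 150 150 146 130 115
320 70 66 83 106 103 103 124 135 128 127 121 133 140 141 143 141 122 131 136 113 89 98 126 129 128 131 142 148 150 149 145 128 111 121
326 66 87 117 109 88 97 127 136 133 130 136 140 140 142 138 120 130 135 112 89 98 126 129 126 136 145 147 148 148 146 133 117 121 138
332 88 11
[... 1052 characters left out ...]
93 187 182 175 176 176 172 159 136 107 93 93 95 93 93 92 94 125
230 190 190 181 175 172 169 168 157 152 128 96 94 90 93 91 91 93 96
236 191 191 190 180 175 174 173 156 149 161 130 98 92 92 91 92 94 92
242 189 190 190 187 175 175 172 170 158 148 135 107 94 95 97 94 92 93
248 191 192 193 192 182 170 170 169 165 156 153 130 99 93 93 94 96 94
254 191 192 193 191 182 174 170 171 167 157 155 163 133 97 95 94 96 95
260 191 191 191 194 193 180 169 169 168 168 156 148 140 113 99 97 98 94
265 197 195 195 193 196 189 180 173 174 176 164 151 159 134 96 94 93 93
267 192 194 195 198 196 188 180 171 173 172 165 155 136 102 92 87 88 87
269 195 196 194 196 193 192 182 174 172 173 171 159 143 124 103 97 96 95
```

```bash
python3 - <<'E'
from h import *
print("bar +x top edge, mid:",tri((242.3,198.5),(318.5,204.15)), "right end:",tri((217,195.9),(342.6,200.15)))
# bar centre by plane: mean of upper edge (z=.169) and lower edge (z=.155), top view
for c in(308,320,332,341):
    u=plane("top",(c,204.15-(c-318.5)/6),.169);l=plane("top",(c,207.7-(c-320)/6),.155)
    print(c,u,l,((u+l)/2)[:2])
# tank opening / flange, housing top outline in both views
q=np.array([(68,140),(120,478),(565,403)])/6+[265-.4,165-.4]
H=np.array([plane("top",p,.13) for p in q]);print("housing top",H,(H[0]+H[2])/2)
q=np.array([(212,85),(648,130),(570,335),(78,280)])/6+[180-.4,175-.4]
H=np.array([plane("scene",p,.13) for p in q]);print("scene",H,H.mean(0))
for i in range(4): print(np.linalg.norm(H[i]-H[i-1]))
q=np.array([(105,128),(540,62),(590,325),(155,398)])/8+[275-.5,180-.5]
H=np.array([plane("top",p,.13) for p in q]);print("opening top",H,H.mean(0))
for i in range(4): print(np.linalg.norm(H[i]-H[i-1]))
E
```

```text
bar +x top edge, mid: (array([ 0.5701, -0.1583,  0.1705]), [np.float64(0.0020835005604324915), np.float64(0.002083500560432375)]) right end: (array([ 0.5823, -0.2373,  0.1704]), [np.float64(0.0014651834068699194), np.float64(0.0014651834068700456)])
308 [ 0.5659 -0.1262  0.169 ] [ 0.5556 -0.127   0.155 ] [ 0.5608 -0.1266]
320 [ 0.5719 -0.1653  0.169 ] [ 0.5616 -0.1663  0.155 ] [ 0.5668 -0.1658]
332 [ 0.5779 -0.2043  0.169 ] [ 0.5677 -0.2057  0.155 ] [ 0.5728 -0.205 ]
341 [ 0.5824 -0.2337  0.169 ] [ 0.5722 -0.2352  0.155 ] [ 0.5773 -0.2344]
housing top [[ 0.6344 -0.0237  0.13  ]
 [ 0.4459 -0.0493  0.13  ]
 [ 0.4836 -0.2939  0.13  ]] [ 0.559  -0.1588  0.13  ]
scene [[ 0.4862 -0.3022  0.13  ]
 [ 0.4495 -0.0563  0.13  ]
 [ 0.6359 -0.0254  0.13  ]
 [ 0.6763 -0.2699  0.13  ]] [ 0.562  -0.1634  0.13  ]
0.19276662309929368
0.2486793321333964
0.18895399629292123
0.24774919663951214
opening top [[ 0.6082 -0.0623  0.13  ]
 [ 0.6335 -0.2442  0.13  ]
 [ 0.5227 -0.2608  0.13  ]
 [ 0.4949 -0.0807  0.13  ]] [ 0.5648 -0.162   0.13  ]
0.11472782586534538
0.1836880476425053
0.11208773055450338
0.18225104653396085
```

Bar top measures about 0.170 m (expected 0.169). Bar centre is about (0.566, -0.161), the tank centre about (0.565, -0.161), and yaw about 8.7°. Moving over it.

drive_tool(commands="0.006 -0.02 0 0 0 0.03 60; 0.01 -0.03 0 0 0 0.03 60; 0.01 -0.036 0 0 0 0.04 60; 0.01 -0.036 0 0 0 0.04 60; 0.01 -0.036 0 0 0 0.04 60; 0.01 -0.036 0 0 0 0.04 60; 0.01 -0.036 -0.01 0 0 0.04 60; 0.01 -0.036 -0.02 0 0 0.04 60; 0.01 -0.036 -0.03 0 0 0.03 60; 0.005 -0.0255 -0.03 0 0 0 60; 0 0 -0.015 0 0 0 60; 0 0 0 0 0 0 60", force=80)

```text
time: 11.85
ee_pos: [0.5647, -0.1602, 0.2051]
ee_rot: [-0.118, 1.57, 0.12]
ft_force: [0.2, -0.2, 0.3]
finger_gap: 0.06
```

```bash
python3 -c "
from h import *
st()
s=grab('scene','s7');cv2.imwrite('pics/s7z.png',cv2.resize(s[140:260,180:300],None,fx=5,fy=5,interpolation=2))"
```

```text
t 11.85 tcp [ 0.5647 -0.1602  0.2051] down axis [-0.0025  0.001  -1.    ] jaw yaw 8.685145075251814 gap 0.06 F [ 0.163  -0.2493  0.2867] T [ 0.0424  0.0055 -0.014 ] q [-0.3389  0.4048  1.4418  0.0001  1.2977 -0.4905]
```

View pics/s7z.png

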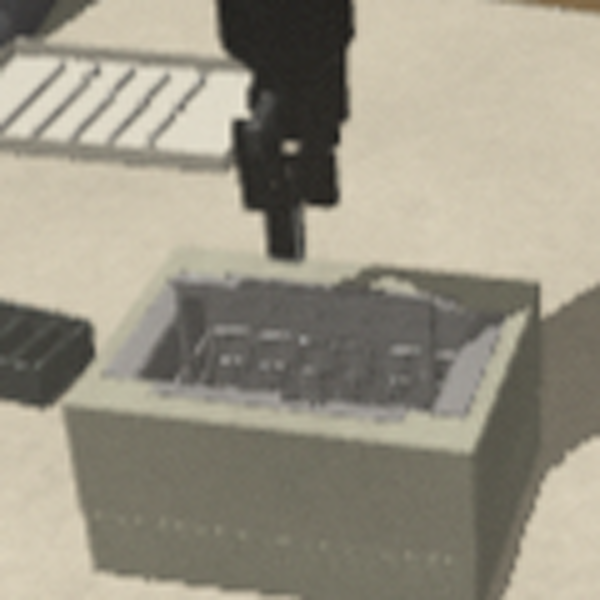

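drive_tool(commands="0.001 -0.001 -0.015 0 0 0 60; 0 0 -0.02 0 0 0 60; 0 0 -0.015 0 0 0 60; 0 0 -0.008 0 0 0 60; 0 0 -0.004 0 0 0 60; 0 0 0 0 0 0 60", force=80)

```text
time: 12.65
ee_pos: [0.5664, -0.162, 0.1444]
ee_rot: [-0.119, 1.567, 0.119]
ft_force: [0.6, 0.1, 0.4]
finger_gap: 0.0602
```

```bash
python3 -c "
from h import *
st()
s=grab('scene','s8');cv2.imwrite('pics/s8z.png',cv2.resize(s[140:260,180:300],None,fx=5,fy=5,interpolation=2))"
```

```text
t 12.65 tcp [ 0.5664 -0.162   0.1444] down axis [ 0.0002 -0.0001 -1.    ] jaw yaw 8.679126378888139 gap 0.0602 F [0.6347 0.0778 0.3623] T [ 0.0287 -0.0093  0.0503] q [-0.3407  0.467   1.5007 -0.      1.1736 -0.4921]
```

View pics/s8z.png

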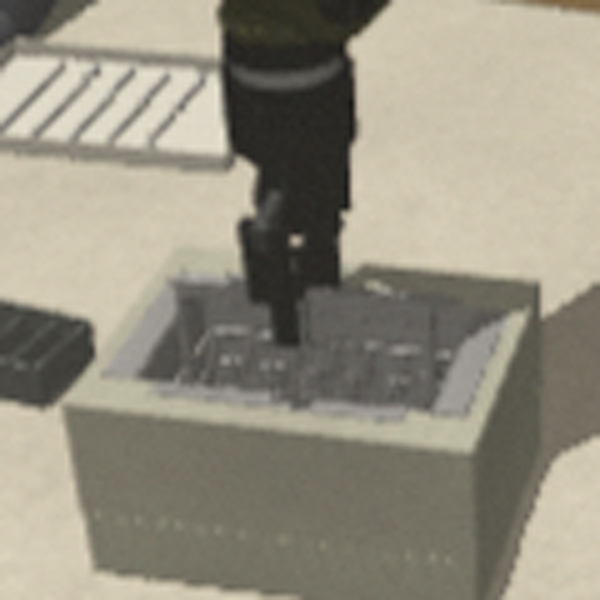

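drive_tool(commands="0 0 -0.0015 0 0 0 40; 0 0 0 0 0 0 20; 0 0 0 0 0 0 8; 0 0 0 0 0 0 0; 0 0 0 0 0 0 0; 0 0 0 0 0 0 0; 0 0 0 0 0 0 0", force=80)

```text
time: 13.58
ee_pos: [0.5662, -0.1619, 0.1426]
ee_rot: [-0.119, 1.568, 0.119]
ft_force: [-0.1, 0.5, -4.5]
finger_gap: 0.0083
```

```bash
python3 -c "
from h import *
st()
s=grab('scene','s9');cv2.imwrite('pics/s9z.png',cv2.resize(s[140:260,180:300],None,fx=5,fy=5,interpolation=2))"
```

```text
t 13.57 tcp [ 0.5662 -0.1619  0.1426] down axis [-0.0003  0.0002 -1.    ] jaw yaw 8.674359456624945 gap 0.0083 F [-0.1116  0.4969 -4.4532] T [0.0565 0.0173 0.0038] q [-0.3407  0.4691  1.5024  0.0001  1.1704 -0.4921]
```

View pics/s9z.png

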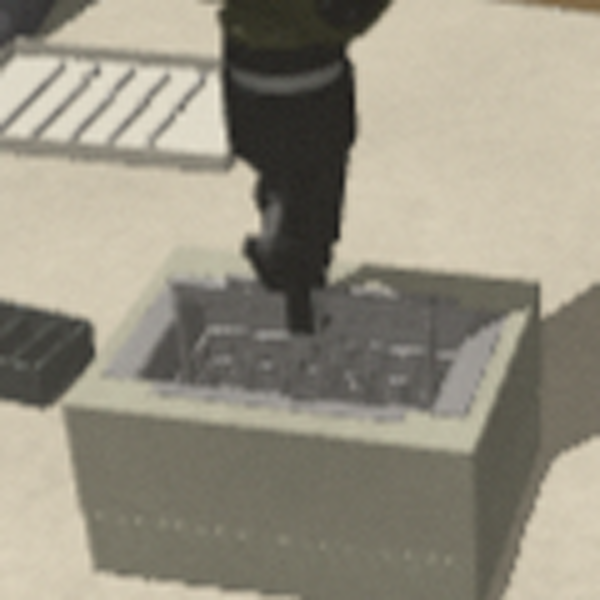

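Gripped (gap 8.3 mm on the 10 mm bar). Lifting slowly straight up.

drive_tool(commands="0 0 0.002 0 0 0 0; 0 0 0.004 0 0 0 0; 0 0 0.006 0 0 0 0; 0 0 0.008 0 0 0 0; 0 0 0.008 0 0 0 0; 0 0 0.006 0 0 0 0; 0 0 0.004 0 0 0 0; 0 0 0.002 0 0 0 0; 0 0 0 0 0 0 0", force=100)

```text
time: 14.75
ee_pos: [0.5663, -0.162, 0.1828]
ee_rot: [-0.119, 1.568, 0.119]
ft_force: [1.1, 0.4, -4.2]
finger_gap: 0.0082
```

```bash
python3 -c "
from h import *
st()
s=grab('scene','s10');cv2.imwrite('pics/s10z.png',cv2.resize(s[120:260,180:300],None,fx=4,fy=4,interpolation=2))"
```

```text
t 14.75 tcp [ 0.5663 -0.162   0.1828] down axis [-0.  0. -1.] jaw yaw 8.67524587573386 gap 0.0082 F [ 1.0893  0.444  -4.1611] T [ 0.0134  0.0139 -0.03  ] q [-0.3407  0.4277  1.4632 -0.      1.2507 -0.4922]
```

View pics/s10z.png

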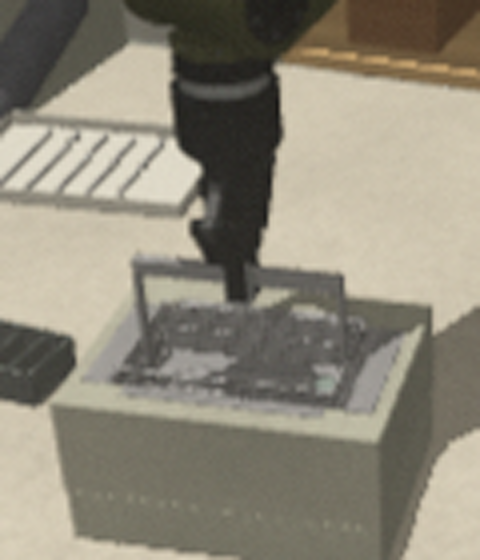

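The basket has risen level, with the bail at (138–345, 265–275) in the zoom and the gripper at its middle. Continuing up.

drive_tool(commands="0 0 0.003 0 0 0 0; 0 0 0.006 0 0 0 0; 0 0 0.01 0 0 0 0; 0 0 0.012 0 0 0 0; 0 0 0.014 0 0 0 0; 0 0 0.014 0 0 0 0; 0 0 0.012 0 0 0 0; 0 0 0.009 0 0 0 0; 0 0 0.006 0 0 0 0; 0 0 0.003 0 0 0 0; 0 0 0.001 0 0 0 0; 0 0 0 0 0 0 0", force=100)

```text
time: 16.3
ee_pos: [0.5662, -0.162, 0.2725]
ee_rot: [-0.119, 1.568, 0.119]
ft_force: [-0.8, 0.5, -5.0]
finger_gap: 0.0083
```

```bash
python3 -c "
from h import *
st()
s=grab('scene','s11');t=grab('top','t11');cv2.imwrite('pics/s11z.png',cv2.resize(s[110:260,180:300],None,fx=5,fy=4,interpolation=2)[:600])
cv2.imwrite('pics/s11z.png',cv2.resize(s[115:265,175:305],None,fx=4,fy=4,interpolation=2))
cv2.imwrite('pics/t11z.png',cv2.resize(t[150:290,170:370],None,fx=4,fy=4,interpolation=2))"
```

```text
t 16.3 tcp [ 0.5662 -0.162   0.2725] down axis [-0.0004  0.0001 -1.    ] jaw yaw 8.674712609033243 gap 0.0083 F [-0.7861  0.4789 -4.9529] T [-0.0112 -0.0128  0.0463] q [-0.3408  0.3613  1.3443 -0.      1.4364 -0.4922]
```

View pics/s11z.png

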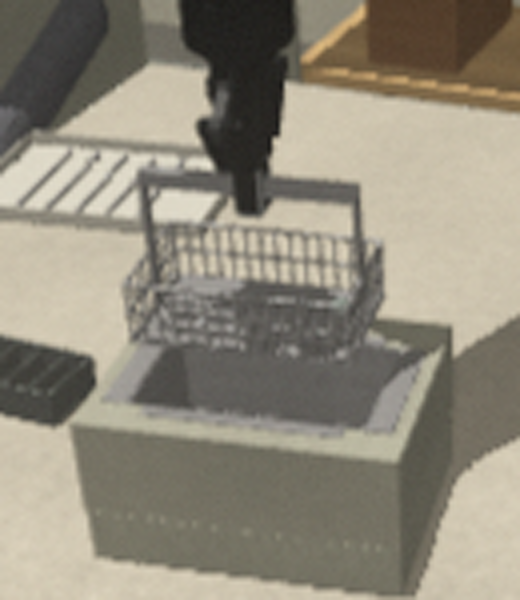

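View pics/t11z.png

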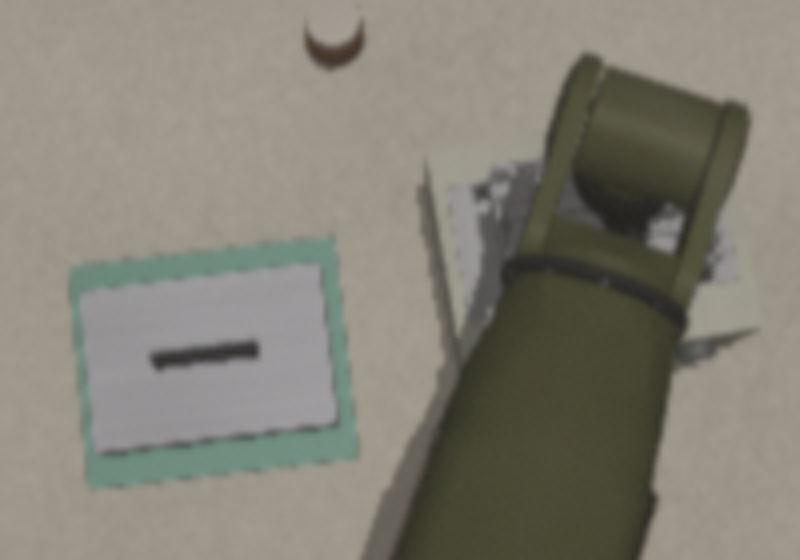

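The lid is centred on the mat. The basket hangs clear above the empty tank with the instruments inside. I'll check its level, height and lid centring numerically.

```bash
python3 - <<'E'
from h import *
a=np.radians(8.7);ex=np.array([np.cos(a),np.sin(a),0]);ey=np.array([-np.sin(a),np.cos(a),0]);o=np.array([.5662,-.162,0])
f=lambda x,y,z:(proj('scene',o+ex*x+ey*y+[0,0,z])-[175,115]+.5)*4-.5
print("bar top ends",f(0,-.08,.299),f(0,.08,.299))
for n,z in(("rim",.23),("bottom",.18)):
    print(n,[f(x,y,z).round(0) for x in(.05,-.05) for y in(-.085,.085)])
# lid roof on mat (hand-read corners of top zoom, z=.053), mat corners z=.003
z=lambda q:np.array(q)/4+[170-.4,150-.4]
L=np.array([plane('top',p,.053) for p in z([(80,292),(322,264),(338,425),(98,455)])])
M=np.array([plane('top',p,.003) for p in z([(70,267),(334,236),(357,458),(90,488)])])
print("lid",L.mean(0),"mat",M.mean(0),"diff",(L-M).mean(0)[:2])
for Q in(L,M):
    d=Q[0]-Q[1];print("yaw",np.degrees(np.arctan2(-d[0],d[1])))
# lid in scene
s=cv2.imread('pics/s11.png');cv2.imwrite('pics/s11m.png',cv2.resize(s[205:285,295:405],None,fx=6,fy=6,interpolation=2))
b=cv2.resize(s[150:215,195:280],None,fx=8,fy=8,interpolation=2);cv2.imwrite('pics/s11b.png',b)
E
```

```text
bar top ends [145.9819 168.2256] [361.3036 186.481 ]
rim [array([125., 285.]), array([354., 308.]), array([174., 222.]), array([388., 241.])]
bottom [array([134., 344.]), array([357., 368.]), array([181., 278.]), array([391., 299.])]
lid [0.4725 0.1639 0.053 ] mat [0.4747 0.1661 0.003 ] diff [-0.0021 -0.0022]
yaw 5.854480464344581
yaw 5.964101218899729
```

View pics/s11b.png

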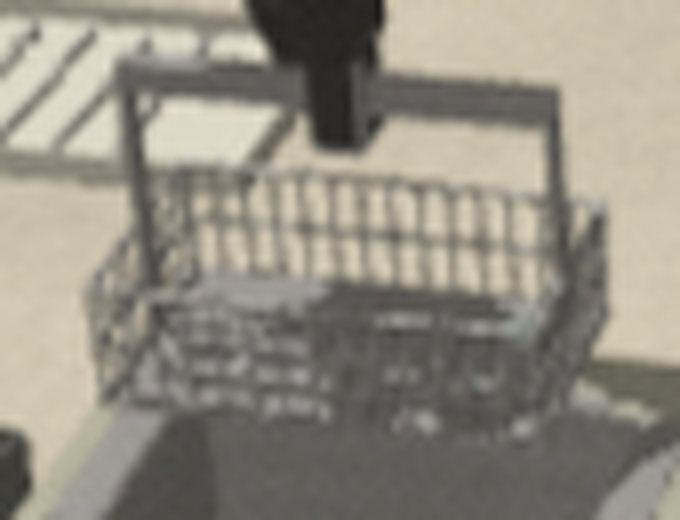

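View pics/s11m.png

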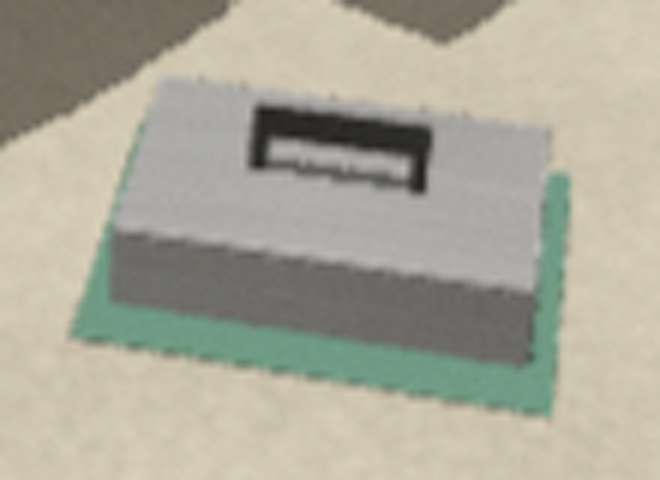

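```bash
python3 - <<'E'
from h import *
g=cv2.cvtColor(cv2.imread('pics/s11.png'),6).astype(float)
a=np.radians(8.7);ex=np.array([np.cos(a),np.sin(a),0]);ey=np.array([-np.sin(a),np.cos(a),0]);o=np.array([.5662,-.162,0])
P=lambda x,y,z:proj('scene',o+ex*x+ey*y+[0,0,z])
# bar right half: lower edge and upper edge vs light background
up=[];lo=[]
for c in list(range(243,262)):
    col=g[150:175,c];d=np.diff(col);
    pr=P(-.005,.0,.299)
    i=np.argmin(d[2:14])+2;j=np.argmax(d[i+1:18])+i+1
    up.append((c,150+i+.5));lo.append((c,150+j+.5))
print(up);print(lo)
for n,e,z,x in(("upper",up,.299,-.005),("lower",lo,.285,.005)):
    k=np.polyfit(*np.array(e).T,1);A,B=P(x,0,z),P(x,.075,z);m=(B[1]-A[1])/(B[0]-A[0])
    print(n,"slope",k[0],"pred",m,"tilt deg",np.degrees(np.arctan(k[0])-np.arctan(m)),"row@252",np.polyval(k,252),"pred",A[1]+m*(252-A[0]))
s=bot.sense();print(s['ee_pos'],s['ft_force'],s['dq'],s['time'])
E
```

```text
[(243, np.float64(158.5)), (244, np.float64(158.5)), (245, np.float64(158.5)), (246, np.float64(159.5)), (247, np.float64(158.5)), (248, np.float64(159.5)), (249, np.float64(159.5)), (250, np.float64(159.5)), (251, np.float64(159.5)), (252, np.float64(159.5)), (253, np.float64(159.5)), (254, np.float64(159.5)), (255, np.float64(159.5)), (256, np.float64(159.5)), (257, np.float64(159.5)), (258, np.float64(159.5)), (259, np.float64(159.5)), (260, np.float64(160.5)), (261, np.float64(160.5))]
[(243, np.float64(164.5)), (244, np.float64(164.5)), (245, np.float64(164.5)), (246, np.float64(164.5)), (247, np.float64(164.5)), (248, np.float64(164.5)), (249, np.float64(164.5)), (250, np.float64(164.5)), (251, np.float64(164.5)), (252, np.float64(164.5)), (253, np.float64(164.5)), (254, np.float64(165.5)), (255, np.float64(165.5)), (256, np.float64(165.5)), (257, np.float64(165.5)), (258, np.float64(165.5)), (259, np.float64(165.5)), (260, np.float64(165.5)), (261, np.float64(165.5))]
upper slope 0.08070175438596529 pred 0.08436781333486165 tilt deg -0.2086283038447904 row@252 159.39473684210523 pred 159.33438915585276
lower slope 0.0771929824561416 pred 0.08747282069462893 tilt deg -0.5850206487031432 row@252 164.92105263157887 pred 165.42840440365526
[ 0.5662 -0.1619  0.2725] [ 0.0815  0.5052 -4.9778] [ 0.0025 -0.0005  0.0001 -0.0015  0.0002  0.0049] 16.4
```

The bar is level within about 0.6°, and its height matches a basket underside at 0.18 m, i.e. 5 cm clear. A short hold to confirm it stays steady, then I'll hand in.

drive_tool(commands="0 0 0 0 0 0 0; 0 0 0 0 0 0 0; 0 0 0 0 0 0 0; 0 0 0 0 0 0 0; 0 0 0 0 0 0 0; 0 0 0 0 0 0 0", force=100)

```text
time: 17.15
ee_pos: [0.5663, -0.162, 0.2728]
ee_rot: [-0.119, 1.568, 0.119]
ft_force: [-0.4, -0.6, -5.2]
finger_gap: 0.008
```

```bash
python3 - <<'E'
from h import *
st()
s=grab('scene','s12');p=cv2.imread('pics/s11.png')
print("max diff basket region",np.abs(s[150:215,195:280].astype(int)-p[150:215,195:280]).mean())
print(bot.sign_off())
E
```

```text
t 17.15 tcp [ 0.5663 -0.162   0.2728] down axis [ 0.     -0.0001 -1.    ] jaw yaw 8.678630120070629 gap 0.008 F [-0.3855 -0.6249 -5.2196] T [-0.0007  0.0231  0.0075] q [-0.3407  0.3611  1.344  -0.      1.4364 -0.4922]
max diff basket region 2.490135746606335
the job is handed in; nothing more can be done
None
```

I lifted the lid off, set it right way up in the middle of the mat and let go. Then I raised the basket straight out by its handle bar and handed the job in at about 17 s while still holding it over the tank.

**Lid:** it sits about 2 mm in x and 2 mm in y from the mat's centre, and its yaw is within about 0.1° of the mat's. It carried no load from the gripper after release.

**Basket:**
- **Position:** the grip is within about 2 mm of the measured tank centre.
- **Height:** the underside is about 5 cm above the cleaner's top. This comes from the lift distance, and the bar's place in the scene view agrees within about half a pixel.
- **Level:** the bar is level along its length to about 0.6° (two edge fits gave 0.2° and 0.6°).
- **Steadiness:** the load held steady at about 5 N, and the picture barely changed over the last hold.

**Checks that disagreed or were weak:**
- The two cameras differed by up to about 7 mm in x on the lid and about 5 mm on the mat. I leaned towards the top view, which the lid grasp confirmed.
- A rough hand-read of the bar's ends suggested about 1.5° of tilt, but the edge fits did not bear that out.
- At the end I saw the instruments only as blurry shapes in the basket, because the arm hid it from the top camera. I did not measure them separately.

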